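# Unload a sampler carousel in a water laboratory

### The arm

A 6-joint arm with a two-finger parallel gripper is mounted at the origin on the work surface. World frame = base frame: x ahead of the robot, y to its left, z up, the work surface at z = 0. Lengths are in mm, angles in rad, forces in N, time in s.
With the tool pointing down it reaches from about 375 to 900 mm from the base axis. Payload 3.1 kg.
Tool frame: the origin (TCP) lies at the very end of the fingers, on their centre line; the grasp point (between the pads) lies 19 mm behind it; z points along the fingers, y is the line along which they close (so a half turn about z gives the same grasp; the last joint's range is limited). The gripper opens to 85 mm and grips with 20 to 120 N. Pads are 22 mm wide; open, the fingers measure 114 mm over their backs; the gripper's body (76 mm by 85 mm) begins 54 mm behind the grasp point. The pads swing forward as they close: fully open they stand 13 mm farther back than shut.
Start: joints at [0.985, 0.527, 1.433, -0, 1.181, -0.178], TCP at [247.827, 573.741, 231.31] pointing down, gripper open.
Joint ranges: [-3.08, 3.08], [-0.75, 2.2], [0.22, 2.44], [-1.43, 4.57], [0, 2.65], [-2.85, 2.85]. Speed limits (rad/s): [2.79, 2.79, 3.14, 3.14, 3.14, 3.14].

### API

Orientations are given as a unit quaternion [x, y, z, w].
In Python, from workcell import arm gives the robot as it stands. The module is installed in compiled form; this text tells all that it offers.
- The arm moves only by the shell command python3 -m jog 'ROWS' [FORCE]. ROWS is text: rows parted by semicolons, each of 5 numbers parted by spaces: the closure, from 0 (fully open) to 1 (shut), then the shift along the tool's x, y, z in cm, then the turn about the tool's z in rad. In form: hand dx dy dz roll; .... A call has 1 to 12 rows; each row is the pose to reach, as a shift and turn from the pose commanded when the call began, along the tool's axes at that moment; what a row does not reach only later rows make up. A row lasts 1/10 s, in which the tool goes at most 50 mm and 8.59 degrees, less where a joint would pass 70% of its speed; a pose out of reach is approached as far as the arm can. A call with a gripper value outside its range is refused whole. The fingers move at their own pace and stop on an object; FORCE is the grip in N (left out, the last holds). Time passes only in rows, so rows that repeat a pose let the fingers close. It gives the time, the measured TCP pose, the force, the opening and the grip force at its end, in the units of the state.
- arm.read_state(): the state, without advancing time (a new reading comes with each control period).
- arm.get_image(name): name is "side" or "top"; returns the picture (480x640x3 uint8, red, green, blue); there is no depth.
- arm.get_calibration(name): a dict with "fov_y" (degrees; the focal length in pixels is half the picture's height over the tangent of half this angle, whatever the lens; pixels are square), "cx", "cy" (the principal point, pixels), "T" (4x4, takes a point from camera to world coordinates). Camera axes: x right, y down, z forward; pixel columns grow to the right and rows downward; lengths in mm; the calibration is good to about 2 mm. A picture is of the moment at which its call begins. get_calibration takes no time and is no camera call.
- arm.sign_off(): hands the job in; it is judged then, once.
Trained networks look in the newest picture that a camera, given by its name, has taken for a name from the list of things; names that differ only in an ending like _2 or _b are one class to them, and where a whole thing is asked for, a point or a joint stands for the part that bears it (a point fixed in the world has none). Each returns a list of dicts, best first, with "confidence" (0 to 1); they miss things now and then, are a little off and sometimes report something else, mostly with a low value. They report only what shows in the picture. A call takes as long as a camera call. They do not tell look-alikes from the thing itself.
- arm.recognise(camera, thing): "location" ([x, y, z] in mm, in world coordinates, good to about 4 mm: the middle of the surface that is visible of it).
- arm.pinpoint(camera, thing): "location" ([x, y, z] in mm, in world coordinates, good to about 4 mm: a listed point, or the origin of a listed thing).
The state is a dict: "clock": time; "joint_positions": joint angles; "qd": joint speeds; "effort": joint torques, N m; "ee_pos": TCP position; "orientation": TCP orientation; "wrist_force": force on the tool from outside, world axes, zero at the start; "torque": the same for the moment, N m; "grip_width": finger opening in mm; "grip_force": force on a finger pad.
Only numpy, scipy, OpenCV 4.12 (cv2) and the standard library are available. Lean on these libraries where they do the work, as an engineer would, in place of code of your own. Each camera call takes 0.05 s, during which the arm holds its last target. There are 200 camera calls.

### The job

Unload the carousel sampler: switch its isolator off, turn the turntable 135 degrees by its handle from home to the unloading position (orange stripe) so that the jars come out from under the hood, and stand every jar upright in a neat row on the shelf, each on the middle of the ring of its lid's colour. Only when all jars are stored, turn the turntable back to home (green stripe), then switch the isolator on again. The turntable must not be turned while the isolator is on, and the meter, beaker and reagent bottle are to be left where they are.

Things in the scene. Friction and masses are not known exactly. Their poses are not given: they have to be found in the camera images.
- sampler: fixed base of the sampler: blue, round, 300 mm across, a clear plastic square hood over its far half (roof from 58 mm beyond the axis to the back at 206 mm, 328 mm wide, underside 141 mm and top 151 mm above the bench). Origin: on the bench under the turntable's axis; x from the axis to the hood, y to the left seen from the robot, z up. Yaw varies
- axis (a point): the turntable's vertical axis at its top face, 45 mm above the bench. White disc, 310 mm across, with a 30 mm high rim, a grey hub (90 mm across, 30 mm high) and two radial fences 30 mm high; between these the jars stand in a ring 120 mm from the axis, about 60 mm from jar to jar, centred on the sampler's x axis at home
- carousel (a joint): turntable angle (rad), counter-clockwise from above positive. 0 = home (jars under the hood, handle in line with the green stripe on the bench), where it starts; 2.356 (135 degrees) = unloading position (handle in line with the orange stripe, jars in the open at front left). Friction holds it wherever it is left; turning takes 2 to 4 N at the handle. Stops at -0.06 and 2.70
- handle (a point): centre of the top of the turntable's handle: an upright orange post, 20 mm in diameter, 85 mm tall, 120 mm from the axis, its top 130 mm above the bench. At home it stands 112.5 degrees counter-clockwise from the sampler's x axis; it swings past the front to 247.5 degrees at unloading, always clear of the hood
- switch_box: fixed grey housing of the isolator switch, 110 x 90 x 50 mm high; origin under its centre, z up. A green patch on its top at -x (robot's side) marks on, a red patch at +x marks off
- switch_pivot (a point): pivot of the isolator's lever, at the middle of the housing's top, 50 mm above the bench; the lever swings about the housing's y axis
- switch (a joint): angle of the isolator's lever (rad): 0 = on (leans 0.6 rad to the housing's -x, over the green patch), where it starts; 1.2 = off (leans 0.6 rad to +x, over the red patch); these are its stops, and friction holds it wherever it is left. Pushing it takes about 1 N
- switch_tip (a point): end of the isolator's lever: a black paddle 36 mm wide and 10 mm thick with a red end (44 mm wide, 14 mm thick, 22 mm long), 80 mm long from pivot to tip
- shelf: fixed grey storage shelf, 310 x 115 mm, its flat top 30 mm above the bench, with no lip; origin on the bench under its centre, x along its length, z up
- jar_red: sample jar, amber glass with a red lid: a closed cylinder 54 mm in diameter and 78 mm tall, about 0.2 kg; origin at the centre of its underside, z up when upright. May be absent. At the start it stands on the turntable under the hood
- place_red (a point): centre of the red ring (60 mm) printed on the shelf's top, -105 mm along the shelf's x axis: the place of the red jar. The four places lie in a row 70 mm apart
- jar_yellow: sample jar, amber glass with a yellow lid: a closed cylinder 54 mm in diameter and 78 mm tall, about 0.2 kg; origin at the centre of its underside, z up when upright. May be absent. At the start it stands on the turntable under the hood
- place_yellow (a point): centre of the yellow ring (60 mm) printed on the shelf's top, -35 mm along the shelf's x axis: the place of the yellow jar. The four places lie in a row 70 mm apart
- jar_green: sample jar, amber glass with a green lid: a closed cylinder 54 mm in diameter and 78 mm tall, about 0.2 kg; origin at the centre of its underside, z up when upright. May be absent. At the start it stands on the turntable under the hood
- place_green (a point): centre of the green ring (60 mm) printed on the shelf's top, 35 mm along the shelf's x axis: the place of the green jar. The four places lie in a row 70 mm apart
- jar_blue: sample jar, amber glass with a blue lid: a closed cylinder 54 mm in diameter and 78 mm tall, about 0.2 kg; origin at the centre of its underside, z up when upright. May be absent. At the start it stands on the turntable under the hood
- place_blue (a point): centre of the blue ring (60 mm) printed on the shelf's top, 105 mm along the shelf's x axis: the place of the blue jar. The four places lie in a row 70 mm apart
- meter: bystander: grey handheld meter lying on the bench, 75 x 150 x 30 mm; origin at the centre of its underside
- beaker: bystander: glass beaker, 70 mm in diameter, 85 mm tall; origin at the centre of its underside
- reagent: bystander: white plastic reagent bottle with a blue cap, 68 mm in diameter, 150 mm tall; origin at the centre of its underside
Not all that is in view belongs to the job. Several things have the shape of the switch_box; the one meant has the colours described above.

How it is judged (in metres and radians):
On the way, in this order (a step that is already met when the one before it is completed fails the run):
1. isolator off, turntable still at home (value of joint switch above 1.05 rad and value of joint carousel between -0.1 and 0.1 rad), for 0.2 s.
2. turntable at the unloading position, isolator off (value of joint carousel between 2.256 and 2.456 rad and value of joint switch above 1.05 rad), for 0.3 s.
3. all jars stand on their places on the shelf, turntable still at the unloading position and isolator off (all of step 2 and horizontal distance between jar_red and place_red below 0.014 m and angle between each of jar_red, jar_yellow, jar_green, jar_blue's own z axis and vertical below 0.12 rad and z of jar_red in the frame of place_red between -0.006 and 0.006 m and linear speed of each of jar_red, jar_yellow, jar_green, jar_blue below 0.02 m/s and horizontal distance between jar_yellow and place_yellow below 0.014 m and z of jar_yellow in the frame of place_yellow between -0.006 and 0.006 m and horizontal distance between jar_green and place_green below 0.014 m and z of jar_green in the frame of place_green between -0.006 and 0.006 m and horizontal distance between jar_blue and place_blue below 0.014 m and z of jar_blue in the frame of place_blue between -0.006 and 0.006 m), for 0.2 s.
4. turntable back home, isolator still off (all of step 1), for 0.3 s.
5. isolator on, turntable at home (value of joint switch below 0.15 rad and value of joint carousel between -0.1 and 0.1 rad), for 0.2 s.
At the end, for the whole second after the job is handed in: Every jar present stands upright at rest on the shelf within 14 mm of the middle of the ring of its colour, the turntable is within 0.1 rad of home and the isolator's lever within 0.15 rad of on (all of step 5 and horizontal distance between jar_red and place_red below 0.014 m and angle between each of jar_red, jar_yellow, jar_green, jar_blue's own z axis and vertical below 0.12 rad and z of jar_red in the frame of place_red between -0.006 and 0.006 m and linear speed of each of jar_red, jar_yellow, jar_green, jar_blue below 0.02 m/s and horizontal distance between jar_yellow and place_yellow below 0.014 m and z of jar_yellow in the frame of place_yellow between -0.006 and 0.006 m and horizontal distance between jar_green and place_green below 0.014 m and z of jar_green in the frame of place_green between -0.006 and 0.006 m and horizontal distance between jar_blue and place_blue below 0.014 m and z of jar_blue in the frame of place_blue between -0.006 and 0.006 m); the robot touches nothing.
It fails at once if the turntable is turned away from home while the isolator is on (value of joint switch below 0.4 rad and value of joint carousel above 0.35 rad).
It fails at once if a bystander is moved more than 30 mm (distance of any of meter, beaker, reagent from where it was at the start of the episode above 0.03 m).
Of jar_red, jar_yellow, jar_green, jar_blue only 2 to 4 are there at a start; the rules pass over those that are not, and their reading is None.
At some moment in a run one of jar_red, jar_yellow, jar_green, jar_blue may be knocked a few centimetres aside while the robot is not near it.
It also fails if it takes over 210 s, if anything falls off the work surface, if the arm or the gripper's body presses on something with over 40 N, if the wrist force passes 120 N, or if a joint passes its speed limit or range.

## Working session

There is one attempt and no reset: what is moved stays moved. The work goes in short steps, Python scripts to look and compute and a shell command to move; the robot and the scene stay as the last step left them, time stands still between calls to the robot, and variables do not carry over. Pictures are saved under pics/ and viewed, at most 14 in all, crops included, and the job is handed in when it is done.

```bash
mkdir -p pics; ls; python3 - <<'E'
from workcell import arm
import cv2
for c in ("top","side"):
    cv2.imwrite(f"pics/{c}0.png",arm.get_image(c)[:,:,::-1])
    k=arm.get_calibration(c);print(c,k)
    for t in ["axis","handle","switch_box","switch_pivot","switch_tip","shelf","place_red","place_yellow","place_green","place_blue","jar_red","jar_yellow","jar_green","jar_blue","sampler","meter","beaker","reagent"]:
        print(t,[( [round(v) for v in d["location"]],round(d["confidence"],2)) for d in arm.pinpoint(c,t)][:4])
s=arm.read_state();print(s)
E
```

```text
pics
top {'fov_y': 50.09149004579944, 'cx': 315.43472568653254, 'cy': 239.98395773121516, 'T': array([[-1.12426743e-02, -9.80515688e-01,  1.96118811e-01,
         2.85715794e+02],
       [-9.99789175e-01,  1.43927479e-02,  1.46442406e-02,
        -6.83251528e+01],
       [-1.71815962e-02, -1.95912824e-01, -9.80470784e-01,
         1.16255781e+03],
       [ 0.00000000e+00,  0.00000000e+00,  0.00000000e+00,
         1.00000000e+00]])}
axis [([574, -75, 44], 0.61), ([483, 316, 31], 0.35)]
handle [([517, 25, 132], 0.68), ([676, -379, 2], 0.42)]
switch_box [([454, -380, 2], 0.78), ([282, -464, 1], 0.7)]
switch_pivot [([279, -469, 49], 0.92), ([457, -384, 46], 0.69), ([412, 303, 32], 0.65), ([520, 316, 2], 0.29)]
switch_tip [([235, -461, 113], 0.76), ([516, 26, 132], 0.21)]
shelf [([520, 319, 2], 0.88)]
place_red [([413, 301, 30], 0.98)]
place_yellow [([483, 313, 29], 0.97)]
place_green [([548, 323, 36], 0.79), ([293, -204, 0], 0.32)]
place_blue [([618, 331, 29], 0.85), ([414, 303, 31], 0.19)]
jar_red []
jar_yellow [([655, 16, 49], 0.63)]
jar_green []
jar_blue []
sampler [([572, -78, 0], 0
[... 1357 characters left out ...]
ck': 1.9, 'joint_positions': array([ 9.84481332e-01,  5.27515782e-01,  1.43270329e+00,  2.89682781e-05,
        1.18139227e+00, -1.78513744e-01]), 'qd': array([ 0.000118  , -0.00120272,  0.00020701, -0.00087305, -0.00027279,
       -0.00069908]), 'effort': array([-1.54775290e-05, -4.42311788e+01, -1.78418505e+01, -2.92029081e-04,
        8.90577539e-04,  3.55888801e-05]), 'ee_pos': array([247.83129037, 573.74026868, 231.29964246]), 'orientation': array([ 2.02496067e-01,  9.79283076e-01, -3.66558539e-06, -1.59173634e-05]), 'wrist_force': array([ 0.25137789, -0.60675926, -0.37913473]), 'torque': array([-0.05323531,  0.02294107, -0.02759848]), 'grip_force': 0.0, 'grip_width': 85.58493653386823}
```

View pics/top0.png

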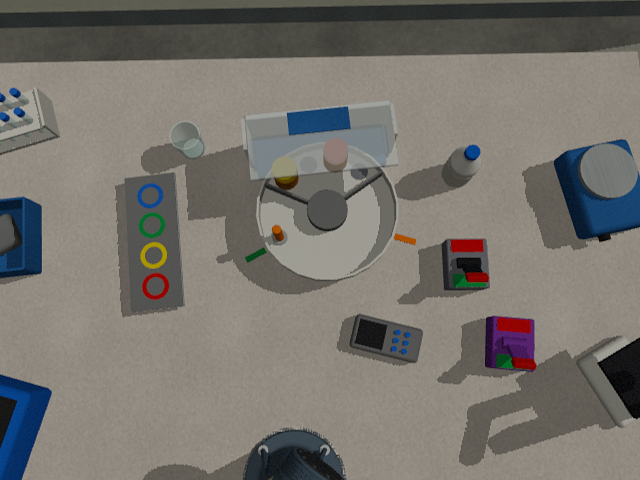

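View pics/side0.png

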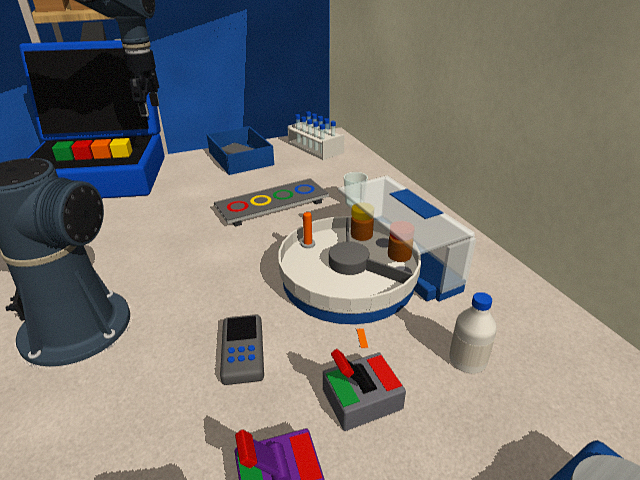

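Two jars are present: yellow (top picture about 285,172) and red (335,155), both under the hood. The real isolator is the grey box at (466,264) and the purple one is a decoy. Networks agree: axis about (572,-77), yaw about 6°, handle about (516,26).

```bash
cat > h.py <<'E'
from workcell import arm
import numpy as np
from scipy.spatial.transform import Rotation as R
def st(): 
    s=arm.read_state(); return np.array(s["ee_pos"]),R.from_quat(s["orientation"]).as_matrix(),s
def to(*pts):
    """print tool-axis shift (cm) and roll for world targets (x,y,z[,yaw of tool y])"""
    p,M,s=st(); yaw=np.arctan2(M[1,1],M[0,1])
    print("now",p.round(1),"yaw",round(yaw,3),"F",s["wrist_force"].round(1),"q6",round(s["joint_positions"][5],2),"t",s["clock"])
    for t in pts:
        d=M.T@(np.array(t[:3])-p)/10
        print(t,"->",d.round(2),"roll",round(yaw-t[3],3) if len(t)>3 else 0)
E
python3 -c "
from h import *
to((450,330,231,1.571),(500,0,231,1.571),(380,-384,231,1.571),(380,-384,100,1.571))"
```

```text
now [247.8 573.7 231.3] yaw 1.163 F [ 0.3 -0.6 -0.4] q6 -0.18 t 1.9
(450, 330, 231, 1.571) -> [-28.23 -14.36   0.03] roll -0.408
(500, 0, 231, 1.571) -> [-4.590e+01 -4.267e+01  3.000e-02] roll -0.408
(380, -384, 231, 1.571) -> [-5.012e+01 -8.268e+01  3.000e-02] roll -0.408
(380, -384, 100, 1.571) -> [-50.12 -82.68  13.13] roll -0.408
```

```bash
python3 -m jog '1 -28.2 -14.4 0 -0.41;1 -28.2 -14.4 0 -0.41;1 -28.2 -14.4 0 -0.41;1 -28.2 -14.4 0 -0.41;1 -28.2 -14.4 0 -0.41;1 -28.2 -14.4 0 -0.41;1 -45.9 -42.7 0 -0.41;1 -45.9 -42.7 0 -0.41;1 -45.9 -42.7 0 -0.41;1 -45.9 -42.7 0 -0.41;1 -45.9 -42.7 0 -0.41;1 -45.9 -42.7 0 -0.41'
python3 -c "
from h import *
to((380,-384,231,1.571),(380,-384,100,1.571))"
```

```text
clock: 3.1
ee_pos: [490.5, 49.5, 231.6]
orientation: [-0.001, 1.0, -0.0, 0.0]
wrist_force: [0.7, 0.6, -0.3]
grip_width: 0.1
grip_force: 0.0
now [490.5  49.5 231.6] yaw 1.573 F [ 0.7  0.6 -0.3] q6 -1.7 t 3.1
(380, -384, 231, 1.571) -> [ 11.15 -43.33   0.06] roll 0.002
(380, -384, 100, 1.571) -> [ 11.16 -43.33  13.16] roll 0.002
```

```bash
python3 -m jog '1 11.2 -43.3 0 0;1 11.2 -43.3 0 0;1 11.2 -43.3 0 0;1 11.2 -43.3 0 0;1 11.2 -43.3 0 0;1 11.2 -43.3 0 0;1 11.2 -43.3 0 0;1 11.2 -43.3 0 0;1 11.2 -43.3 0 0;1 11.2 -43.3 0 0;1 11.2 -43.3 0 0;1 11.2 -43.3 0 0'
python3 -c "
from h import *
to((375,-384,100,1.571))"
```

```text
clock: 4.3
ee_pos: [379.1, -380.4, 231.1]
orientation: [-0.001, 1.0, 0.001, -0.0]
wrist_force: [0.9, -0.1, -0.5]
grip_width: -0.0
grip_force: 0.0
now [ 379.1 -380.4  231.1] yaw 1.573 F [ 0.9 -0.1 -0.5] q6 -2.57 t 4.3
(375, -384, 100, 1.571) -> [ 0.4  -0.38 13.11] roll 0.002
```

```bash
python3 -m jog '1 0.4 -0.3 13.1 0;1 0.4 -0.3 13.1 0;1 0.4 -0.3 13.1 0;1 0.4 -0.3 13.1 0;1 -2 -0.3 13.1 0;1 -4 -0.3 13.1 0;1 -5.5 -0.3 13.1 0;1 -7 -0.3 13.1 0;1 -7.8 -0.3 13.1 0;1 -8.2 -0.3 13.1 0;1 -8.2 -0.3 13.1 0'
python3 -m jog '1 -0.4 0 0 0;1 -0.4 0 0 0'
python3 -m jog '1 -0.3 0 0 0;1 -0.3 0 0 0'
```

```text
clock: 5.4
ee_pos: [461.8, -384.4, 100.4]
orientation: [-0.001, 1.0, -0.0, 0.0]
wrist_force: [-0.3, -0.1, -0.5]
grip_width: 0.3
grip_force: 0.0
clock: 5.6
ee_pos: [465.1, -384.5, 100.2]
orientation: [-0.001, 1.0, 0.0, -0.0]
wrist_force: [-0.1, 0.2, -0.6]
grip_width: -0.0
grip_force: 0.1
clock: 5.8
ee_pos: [468.3, -384.6, 100.3]
orientation: [-0.001, 1.0, -0.0, 0.0]
wrist_force: [-0.1, -0.0, 0.1]
grip_width: -0.1
grip_force: 0.2
```

```bash
python3 - <<'E'
from workcell import arm
import cv2
for c in ("side","top"):
    im=arm.get_image(c)
    cv2.imwrite(f"pics/{c}1.png",im[:,:,::-1])
    print([( [round(v) for v in d["location"]],round(d["confidence"],2)) for d in arm.pinpoint(c,"switch_tip")][:4])
E
python3 -c "
import cv2;im=cv2.imread('pics/side1.png')[320:450,290:450];cv2.imwrite('pics/s1c.png',cv2.resize(im,None,fx=4,fy=4))"
```

```text
[([500, -381, 113], 0.92), ([236, -461, 116], 0.68)]
[]
```

View pics/s1c.png

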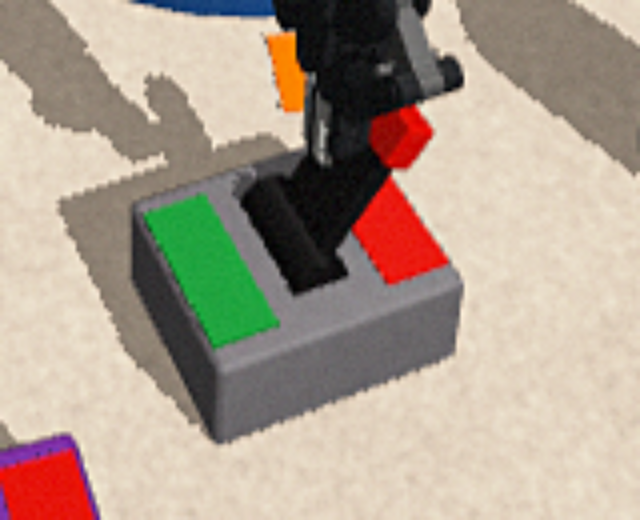

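The crop shows the lever over the red patch, tip at about x=500, so it is at or close to the stop. I'll push until I feel the stop.

```bash
python3 -m jog '1 -0.3 0 0 0;1 -0.3 0 0 0'; python3 -m jog '1 -0.3 0 0 0;1 -0.3 0 0 0'
```

```text
clock: 6.2
ee_pos: [470.9, -384.5, 100.3]
orientation: [-0.001, 1.0, 0.0, -0.001]
wrist_force: [-1.6, -0.7, 0.6]
grip_width: -0.4
grip_force: 1.2
clock: 6.4
ee_pos: [471.3, -384.4, 100.2]
orientation: [-0.002, 1.0, 0.001, -0.003]
wrist_force: [-9.9, -1.4, 4.0]
grip_width: -0.3
grip_force: 4.8
```

```bash
python3 -m jog '1 1.5 0 0 0;1 1.5 0 0 0;1 1.5 0 -13 0;1 1.5 0 -13 0;1 1.5 0 -13 0;1 1.5 0 -13 0;0 -4.5 20 -13 0;0 -4.5 20 -13 0;0 -4.5 20 -13 0;0 -4.5 20 -13 0;0 -4.5 20 -13 0;0 -4.5 20 -13 0'
python3 -m jog '0 0 20.5 0 0;0 0 20.5 0 0;0 0 20.5 0 0;0 0 20.5 0 0;0 0 20.5 0 0;0 0 20.5 0 0'
python3 - <<'E'
from h import *
to((516,26,231,1.571),(516,26,96,1.571))
for c in ("top","side"):
  arm.get_image(c); print([( [round(v) for v in d["location"]],round(d["confidence"],2)) for d in arm.pinpoint(c,"handle")][:2])
E
```

```text
clock: 7.6
ee_pos: [519.3, -182.2, 229.8]
orientation: [-0.003, 1.0, 0.0, -0.0]
wrist_force: [1.5, -0.2, -0.9]
grip_width: 84.7
grip_force: 0.0
clock: 8.2
ee_pos: [518.8, 20.5, 230.1]
orientation: [-0.002, 1.0, -0.0, 0.0]
wrist_force: [0.2, -1.0, 0.0]
grip_width: 85.2
grip_force: 0.0
now [518.8  20.5 230.1] yaw 1.575 F [ 0.2 -1.   0. ] q6 -1.75 t 8.2
(516, 26, 231, 1.571) -> [ 0.27  0.55 -0.09] roll 0.004
(516, 26, 96, 1.571) -> [ 0.28  0.56 13.41] roll 0.004
[([518, 25, 129], 0.92), ([498, -381, 114], 0.57)]
[([518, 28, 125], 0.71)]
```

```bash
python3 -m jog '0 0.1 0.5 13.5 0;0 0.1 0.5 13.5 0;0 0.1 0.5 13.5 0;0 0.1 0.5 13.5 0;1 0.1 0.5 13.5 0;1 0.1 0.5 13.5 0;1 0.1 0.5 13.5 0;1 0.1 0.5 13.5 0;1 0.1 0.5 13.5 0;1 0.1 0.5 13.5 0' 30
python3 - <<'E'
from h import *
p,M,s=st()
A=np.array([572,-77.]);a0=np.deg2rad(118.5)
print("t",s["clock"],p.round(1),s["wrist_force"].round(1))
for k in range(0,136,9):
    d=120*np.array([np.cos(a0+np.deg2rad(k))-np.cos(a0),np.sin(a0+np.deg2rad(k))-np.sin(a0)])
    v=M.T@np.array([d[0],d[1],0])/10
    print(k,v[:2].round(1))
E
```

```text
clock: 9.4
ee_pos: [516.6, 27.5, 97.0]
orientation: [-0.001, 1.0, 0.001, -0.0]
wrist_force: [-2.4, 6.5, 7.6]
grip_width: 19.3
grip_force: 29.1
t 9.4 [516.6  27.5  97. ] [-2.4  6.5  7.6]
0 [0. 0.]
9 [ 1.6 -1. ]
18 [ 3.  -2.3]
27 [ 4.2 -3.7]
36 [ 5.1 -5.4]
45 [ 5.8 -7.1]
54 [ 6.2 -9. ]
63 [  6.3 -10.9]
72 [  6.1 -12.7]
81 [  5.6 -14.5]
90 [  4.8 -16.3]
99 [  3.8 -17.8]
108 [  2.6 -19.2]
117 [  1.1 -20.4]
126 [ -0.5 -21.4]
135 [ -2.3 -22.1]
```

```bash
python3 -m jog '1 0.8 -0.5 0 0;1 1.6 -1 0 0;1 2.3 -1.6 0 0;1 3 -2.3 0 0;1 3.6 -3 0 0;1 4.2 -3.7 0 0;1 4.7 -4.5 0 0;1 5.1 -5.4 0 0;1 5.5 -6.2 0 0;1 5.8 -7.1 0 0;1 6 -8 0 0;1 6.2 -9 0 0'
python3 - <<'E'
from h import *
p,M,s=st()
print("t",s["clock"],p.round(1),s["wrist_force"].round(1),s["grip_width"], np.hypot(p[0]-572,p[1]+77))
E
```

```text
clock: 10.6
ee_pos: [449.0, -61.0, 96.1]
orientation: [-0.002, 1.0, 0.003, -0.006]
wrist_force: [-9.6, 7.5, 13.4]
grip_width: 19.1
grip_force: 31.3
t 10.6 [449.  -61.   96.1] [-9.6  7.5 13.4] 19.10402123211329 124.08335518365361
```

```bash
python3 - <<'E'
from h import *
import cv2
def ray(c,uv,z):
    k=arm.get_calibration(c);f=240/np.tan(np.deg2rad(k["fov_y"]/2));T=k["T"]
    d=T[:3,:3]@np.array([(uv[0]-k["cx"])/f,(uv[1]-k["cy"])/f,1]);return T[:3,3]+d*(z-T[2,3])/d[2]
for c in ("top","side"):
    im=cv2.imread(f"pics/{c}0.png");h=cv2.cvtColor(im,cv2.COLOR_BGR2HSV)
    for n,lo,hi,box in (("green",50,75,(225,235,285,275)),("orange",8,18,(380,220,430,255))) if c=="top" else (("orange",8,18,(345,315,385,360)),):
        x0,y0,x1,y1=box
        m=((h[...,0]>=lo)&(h[...,0]<=hi)&(h[...,1]>150))
        vv,uu=np.nonzero(m[y0:y1,x0:x1]);P=np.array([ray(c,(u+x0,v+y0),0)[:2] for u,v in zip(uu,vv)])
        mu=P.mean(0);w,V=np.linalg.eigh(np.cov(P.T));print(c,n,len(P),mu.round(1),"dir",np.rad2deg(np.arctan2(V[1,1],V[0,1])).round(1), "angle from A",[np.rad2deg(np.arctan2(mu[1]-a[1],mu[0]-a[0])).round(1)%360 for a in ((572,-77),(568,-80))])
    for t in ("axis","handle","sampler"):
        arm.get_image(c);print(t,[( [round(v) for v in d["location"]],round(d["confidence"],2)) for d in arm.pinpoint(c,t)][:2])
E
```

```text
top green 100 [486.   87.7] dir 118.1 angle from A [np.float64(117.6), np.float64(116.1)]
top orange 118 [ 518.1 -256.4] dir 73.2 angle from A [np.float64(253.3), np.float64(254.2)]
axis [([574, -73, 44], 0.64)]
handle []
sampler [([573, -83, 1], 0.59)]
side orange 143 [ 519.6 -255.9] dir 73.0 angle from A [np.float64(253.7), np.float64(254.6)]
axis [([578, -80, 43], 0.7)]
handle [([453, -63, 127], 0.7)]
sampler [([572, -79, 0], 0.74), ([453, -384, -1], 0.67)]
```

```bash
python3 -m jog '1 0.2 -1 0 0;1 0.2 -1.9 0 0;1 0.1 -2.8 0 0;1 0 -3.7 0 0;1 -0.2 -4.6 0 0;1 -0.5 -5.5 0 0;1 -0.9 -6.4 0 0;1 -1.3 -7.3 0 0;1 -1.8 -8.1 0 0;1 -2.3 -8.8 0 0;1 -2.9 -9.5 0 0;1 -3.6 -10.2 0 0'
python3 -m jog '1 -0.7 -0.6 0 0;1 -1.5 -1.2 0 0;1 -2.3 -1.7 0 0;1 -3.1 -2.2 0 0;1 -4 -2.6 0 0;1 -4.9 -2.9 0 0;1 -4.9 -2.9 0 0'
python3 - <<'E'
from h import *
import cv2
for c in ("top","side"):
  cv2.imwrite(f"pics/{c}2.png",arm.get_image(c)[:,:,::-1])
  for t in ("handle","jar_yellow","jar_red"): print(t,[( [round(v) for v in d["location"]],round(d["confidence"],2)) for d in arm.pinpoint(c,t)][:2])
E
```

```text
clock: 12.4
ee_pos: [488.5, -164.2, 95.5]
orientation: [-0.002, 1.0, 0.002, -0.003]
wrist_force: [-5.4, 2.1, 2.8]
grip_width: 19.0
grip_force: 30.9
clock: 13.1
ee_pos: [540.3, -193.6, 95.4]
orientation: [-0.002, 1.0, 0.001, -0.001]
wrist_force: [1.1, 5.1, -0.6]
grip_width: 19.0
grip_force: 30.6
handle [([620, 332, 33], 0.69)]
jar_yellow []
jar_red []
handle [([542, -195, 128], 0.62)]
jar_yellow [([455, -90, 46], 0.71), ([450, -385, 49], 0.6)]
jar_red [([496, 16, 47], 0.61), ([576, -80, 42], 0.41)]
```

View pics/top2.png

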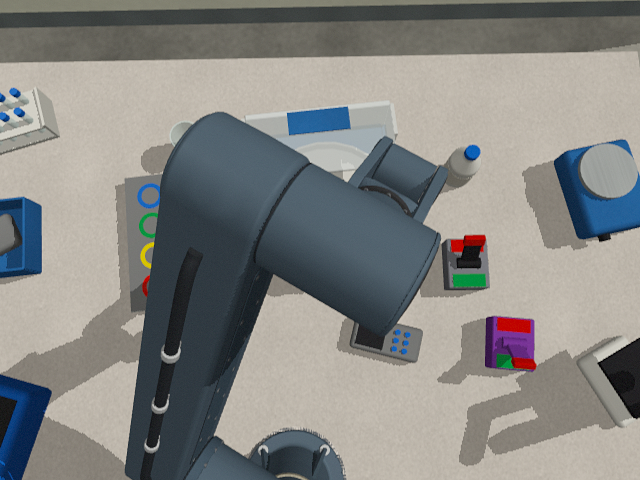

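```bash
python3 -m jog '0 0 0 0 0;0 0 0 0 0;0 0 0 0 0;0 0 0 0 0;0 0 0 -13.5 0;0 0 0 -13.5 0;0 0 0 -13.5 0;0 0 0 -13.5 0;0 -1 20 -13.5 0;0 -1 20 -13.5 0;0 -1 20 -13.5 0;0 -1 20 -13.5 0'
python3 -m jog '0 -5 30 0 0;0 -5 30 0 0;0 -5 30 0 0;0 -5 30 0 0;0 -5 30 0 0;0 -5 30 0 0;0 -5 30 0 0'
python3 - <<'E'
from h import *
import cv2
to((500,20,231,1.571))
for c in ("top","side"):
  cv2.imwrite(f"pics/{c}3.png",arm.get_image(c)[:,:,::-1])
  for t in ("handle","jar_yellow","jar_red","place_red","place_yellow","place_blue"): print(t,[( [round(v) for v in d["location"]],round(d["confidence"],2)) for d in arm.pinpoint(c,t)][:2])
E
```

```text
clock: 14.7
ee_pos: [549.8, 5.9, 229.7]
orientation: [-0.001, 1.0, 0.0, -0.0]
wrist_force: [1.5, 0.3, -0.5]
grip_width: 85.4
grip_force: 0.0
clock: 15.4
ee_pos: [599.4, 310.3, 229.2]
orientation: [-0.004, 1.0, 0.001, 0.0]
wrist_force: [0.7, -1.2, 0.7]
grip_width: 85.5
grip_force: 0.0
now [599.4 310.3 229.2] yaw 1.579 F [ 0.7 -1.2  0.7] q6 -1.27 t 15.4
(500, 20, 231, 1.571) -> [ 10.17 -28.95  -0.26] roll 0.008
handle [([542, -193, 130], 0.69), ([748, 243, 0], 0.2)]
jar_yellow [([457, -87, 49], 0.69), ([540, -195, 132], 0.33)]
jar_red [([495, 17, 45], 0.94)]
place_red [([411, 305, 31], 0.57)]
place_yellow [([481, 314, 28], 0.7)]
place_blue [([617, 327, 32], 0.65)]
handle [([542, -195, 126], 0.78), ([410, 305, 32], 0.31)]
jar_yellow [([454, -93, 45], 0.83)]
jar_red [([499, 16, 48], 0.94), ([553, 322, 28], 0.54)]
place_red [([410, 302, 31], 0.8)]
place_yellow [([484, 314, 29], 0.8)]
place_blue [([624, 326, 29], 0.95)]
```

View pics/top3.png

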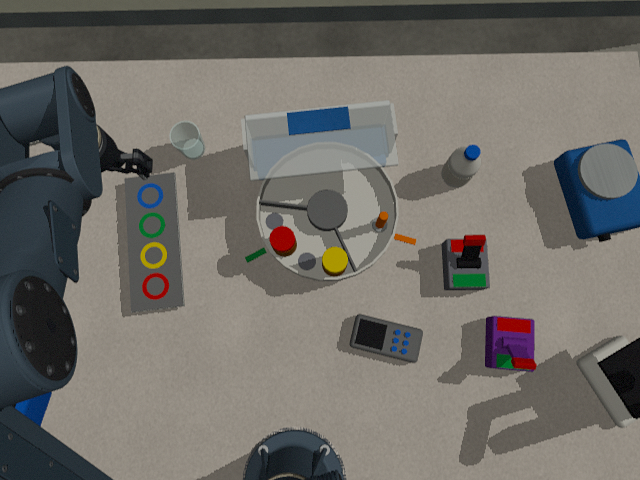

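```bash
cat >> h.py <<'E'
import cv2
def ray(c,uv,z):
    k=arm.get_calibration(c);f=240/np.tan(np.deg2rad(k["fov_y"]/2));T=k["T"]
    d=T[:3,:3]@np.array([(uv[0]-k["cx"])/f,(uv[1]-k["cy"])/f,1]);return T[:3,3]+d*(z-T[2,3])/d[2]
HUE={"red":(-6,6),"yellow":(20,32),"green":(50,80),"blue":(100,125)}
def blob(c,path,col,uv,z,r=18):
    h=cv2.cvtColor(cv2.imread(path),cv2.COLOR_BGR2HSV).astype(int);H=(h[...,0]+10)%180-10
    m=((H>=HUE[col][0])&(H<=HUE[col][1])&(h[...,1]>140)&(h[...,2]>80)).astype(np.uint8)
    q=np.zeros_like(m);cv2.circle(q,uv,r,1,-1);m*=q
    p=np.argwhere(m)[:,::-1].astype(np.float32);(x,y),rr=cv2.minEnclosingCircle(p)
    return len(p),round(rr,1),ray(c,(x,y),z)[:2].round(1)
E
python3 - <<'E'
from h import *
for col,uv in (("red",(155,286)),("yellow",(154,255)),("green",(152,224)),("blue",(150,196))): print("ring",col,blob("top","pics/top0.png",col,uv,30))
print(blob("top","pics/top3.png","red",(284,241),123)); print(blob("top","pics/top3.png","yellow",(335,261),123))
E
```

```text
ring red (319, 13.7, array([413.5, 305.9]))
ring yellow (323, 13.6, array([484.2, 313.9]))
ring green (264, 13.2, array([554.6, 321.8]))
ring blue (277, 13.1, array([622.8, 328.7]))
(507, 13.0, array([497.2,  16.2]))
(535, 13.1, array([452.2, -91.7]))
```

```bash
python3 -m jog '0 10.2 -29.3 0 0;0 10.2 -29.3 0 0;0 10.2 -29.3 0 0;0 10.2 -29.3 0 0;0 10.2 -29.3 0 0;0 10.2 -29.3 0 0;0 10.2 -29.3 0 0;0 10.2 -29.3 0 0;0 10.2 -29.3 0 0'
python3 -c "
from h import *
to((497,16.5,85,1.571))"
```

```text
clock: 17.0
ee_pos: [498.9, 11.9, 230.6]
orientation: [-0.001, 1.0, 0.0, 0.001]
wrist_force: [-0.2, -0.1, -0.0]
grip_width: 85.1
grip_force: 0.0
now [498.9  11.9 230.6] yaw 1.573 F [-0.2 -0.1 -0. ] q6 -1.77 t 17.0
(497, 16.5, 85, 1.571) -> [ 0.21  0.46 14.56] roll 0.002
```

```bash
python3 -m jog '0 0.2 0.4 8 0;0 0.2 0.4 8 0;0 0.2 0.4 8 0;0 0.2 0.4 8 0'; python3 -c "
from h import *
to((497,16.5,85,1.571))"
```

```text
clock: 17.4
ee_pos: [497.0, 16.6, 150.3]
orientation: [-0.002, 1.0, 0.0, -0.0]
wrist_force: [-0.3, -0.8, -0.2]
grip_width: 85.4
grip_force: 0.0
now [497.   16.6 150.3] yaw 1.575 F [-0.3 -0.8 -0.2] q6 -1.77 t 17.4
(497, 16.5, 85, 1.571) -> [-0.   -0.01  6.53] roll 0.004
```

```bash
python3 -m jog '0 0 0 3.5 0;0 0 0 6.5 0;0 0 0 6.5 0;0 0 0 6.5 0;1 0 0 6.5 0;1 0 0 6.5 0;1 0 0 6.5 0;1 0 0 6.5 0;1 0 0 6.5 0;1 0 0 6.5 0' 40
python3 -c "
from h import *
to((497,16.5,190,1.571),(413,304.5,190,1.704),(413,304.5,70,1.704))"
```

```text
clock: 18.4
ee_pos: [497.6, 15.3, 87.2]
orientation: [-0.001, 1.0, -0.0, 0.002]
wrist_force: [0.0, 0.6, 7.7]
grip_width: 53.0
grip_force: 40.9
now [497.6  15.3  87.2] yaw 1.573 F [0.  0.6 7.7] q6 -1.77 t 18.4
(497, 16.5, 190, 1.571) -> [  0.02   0.12 -10.28] roll 0.002
(413, 304.5, 190, 1.704) -> [  8.36  28.94 -10.32] roll -0.131
(413, 304.5, 70, 1.704) -> [ 8.41 28.94  1.68] roll -0.131
```

```bash
python3 -m jog '1 0 0 -5 0;1 0 0 -10 0;1 0 0 -10 0;1 1 4 -10 0;1 2.5 8 -10 -0.13;1 4 12 -10 -0.13;1 5 16 -10 -0.13;1 6 20 -10 -0.13;1 7 24 -10 -0.13;1 8.4 28.9 -10 -0.13;1 8.4 28.9 -10 -0.13;1 8.4 28.9 -10 -0.13'
python3 -c "
from h import *
to((413,304.5,72,1.704))"
```

```text
clock: 19.6
ee_pos: [410.4, 304.9, 185.0]
orientation: [-0.068, 0.998, -0.0, -0.0]
wrist_force: [-0.4, 0.0, -3.3]
grip_width: 53.1
grip_force: 44.0
now [410.4 304.9 185. ] yaw 1.707 F [-0.4  0.  -3.3] q6 -1.29 t 19.6
(413, 304.5, 72, 1.704) -> [-0.26 -0.07 11.3 ] roll 0.003
```

```bash
python3 -m jog '1 -0.2 0 5 0;1 -0.2 0 9 0;1 -0.2 0 10.7 0;1 -0.2 0 10.7 0;1 -0.2 0 10.7 0'
python3 -c "
from h import *
to((413,304.5,72,1.704))"
```

```text
clock: 20.1
ee_pos: [414.4, 303.3, 78.4]
orientation: [-0.065, 0.998, -0.0, -0.0]
wrist_force: [1.7, 0.7, -2.6]
grip_width: 52.9
grip_force: 44.0
now [414.4 303.3  78.4] yaw 1.701 F [ 1.7  0.7 -2.6] q6 -1.29 t 20.1
(413, 304.5, 72, 1.704) -> [0.12 0.13 0.64] roll -0.003
```

```bash
python3 -m jog '1 0.1 0.1 0.3 0;1 0.1 0.1 0.5 0;1 0.1 0.1 0.5 0;1 0.1 0.1 0.5 0'
python3 -m jog '1 0 0 0.1 0;1 0 0 0.1 0'
python3 -m jog '1 0 0 0.1 0;1 0 0 0.1 0'
```

```text
clock: 20.5
ee_pos: [412.8, 305.4, 73.9]
orientation: [-0.066, 0.998, 0.0, 0.001]
wrist_force: [-0.1, 0.4, -2.6]
grip_width: 52.8
grip_force: 44.0
clock: 20.7
ee_pos: [412.6, 305.3, 72.4]
orientation: [-0.066, 0.998, 0.0, 0.0]
wrist_force: [-0.5, 0.5, -1.9]
grip_width: 53.0
grip_force: 44.0
clock: 20.9
ee_pos: [412.4, 305.3, 72.2]
orientation: [-0.066, 0.998, 0.0, 0.0]
wrist_force: [-1.6, -0.6, 6.1]
grip_width: 53.2
grip_force: 45.1
```

Contact (Fz +6). Release, rise, and go over to the yellow jar.

```bash
python3 -m jog '0 0 0 0 0;0 0 0 0 0;0 0 0 0 0;0 0 0 -5 0;0 0 0 -10 0;0 0 0 -14 0;0 0 0 -14 0'
python3 - <<'E'
from h import *
cv2.imwrite("pics/top4.png",arm.get_image("top")[:,:,::-1])
print(blob("top","pics/top4.png","yellow",(335,261),123),blob("top","pics/top4.png","red",(135,290),108,30))
print(arm.pinpoint("top","jar_yellow"),arm.pinpoint("top","jar_red"))
to((453,-91,215,1.571))
E
```

```text
clock: 21.6
ee_pos: [416.1, 307.0, 216.7]
orientation: [-0.066, 0.998, 0.002, 0.006]
wrist_force: [1.0, -0.0, 0.0]
grip_width: 85.2
grip_force: 0.0
(535, 13.1, array([452.2, -91.7])) (557, 18.4, array([405.4, 294.6]))
[{'location': [456.4, -85.2, 48.2], 'confidence': 0.63}] [{'location': [409.9, 303.8, 29.1], 'confidence': 0.61}]
now [412.  305.  210.9] yaw 1.703 F [-1.2 -0.7  0.7] q6 -1.28 t 21.75
(453, -91, 215, 1.571) -> [  1.15 -39.79  -0.4 ] roll 0.132
```

```bash
python3 -m jog '0 -2 -20 0 0.13;0 -2 -20 0 0.13;0 -2 -20 0 0.13;0 -2 -20 0 0.13;0 1.2 -39.8 0 0.13;0 1.2 -39.8 0 0.13;0 1.2 -39.8 0 0.13;0 1.2 -39.8 0 0.13;0 1.2 -39.8 0 0.13;0 1.2 -39.8 0 0.13;0 1.2 -39.8 0 0.13'
python3 -c "
from h import *
to((453,-91,150,1.571))"
```

```text
clock: 22.85
ee_pos: [451.9, -89.5, 210.0]
orientation: [-0.001, 1.0, 0.001, -0.002]
wrist_force: [-0.4, 0.6, -0.7]
grip_width: 85.3
grip_force: 0.0
now [451.9 -89.5 210. ] yaw 1.573 F [-0.4  0.6 -0.7] q6 -2.01 t 22.85
(453, -91, 150, 1.571) -> [-0.13 -0.16  6.  ] roll 0.002
```

```bash
python3 -m jog '0 -0.1 -0.2 4 0;0 -0.1 -0.2 8 0;0 -0.1 -0.2 12.4 0;0 -0.1 -0.2 12.4 0;0 -0.1 -0.2 12.4 0;1 -0.1 -0.2 12.4 0;1 -0.1 -0.2 12.4 0;1 -0.1 -0.2 12.4 0;1 -0.1 -0.2 12.4 0;1 -0.1 -0.2 12.4 0;1 -0.1 -0.2 12.4 0' 40
python3 -c "
from h import *
to((453,-91,190,1.571),(483.5,313.5,190,1.704))"
```

```text
clock: 23.95
ee_pos: [455.5, -93.1, 89.9]
orientation: [-0.001, 1.0, -0.001, 0.003]
wrist_force: [-0.1, 2.6, 7.4]
grip_width: 53.4
grip_force: 40.9
now [455.5 -93.1  89.9] yaw 1.573 F [-0.1  2.6  7.4] q6 -2.02 t 23.95
(453, -91, 190, 1.571) -> [  0.2    0.19 -10.01] roll 0.002
(483.5, 313.5, 190, 1.704) -> [ -2.93  40.64 -10.06] roll -0.131
```

```bash
python3 -m jog '1 0 0 -5 0;1 0 0 -10 0;1 0 0 -10 0;1 0 3 -10 0;1 0 7 -10 -0.13;1 0 11.5 -10 -0.13;1 -0.5 16 -10 -0.13;1 -1 20.5 -10 -0.13;1 -1.5 25 -10 -0.13;1 -2 29.5 -10 -0.13;1 -2.5 34 -10 -0.13;1 -2.9 37.5 -10 -0.13'
python3 -m jog '1 0 2 0 0;1 0 2.9 0 0;1 0 2.9 0 0;1 0 2.9 0 0'
python3 -c "
from h import *
to((483.5,313.5,77,1.704))"
```

```text
clock: 25.15
ee_pos: [481.8, 284.7, 188.0]
orientation: [-0.067, 0.998, 0.0, 0.001]
wrist_force: [0.6, -0.8, -1.7]
grip_width: 52.8
grip_force: 44.0
clock: 25.55
ee_pos: [478.1, 309.9, 187.4]
orientation: [-0.066, 0.998, -0.0, -0.0]
wrist_force: [-0.7, 0.5, -3.0]
grip_width: 53.2
grip_force: 44.0
now [478.1 309.9 187.4] yaw 1.703 F [-0.7  0.5 -3. ] q6 -1.32 t 25.55
(483.5, 313.5, 77, 1.704) -> [-0.59  0.3  11.04] roll -0.001
```

```bash
python3 -m jog '1 -0.6 0.3 4 0;1 -0.6 0.3 7 0;1 -0.6 0.3 9 0;1 -0.6 0.3 10.6 0;1 -0.6 0.3 10.6 0;1 -0.6 0.3 10.6 0'
python3 - <<'E'
from h import *
for c in ("side",):
  cv2.imwrite(f"pics/{c}5.png",arm.get_image(c)[:,:,::-1])
  print(arm.pinpoint(c,"jar_yellow")[:1],arm.pinpoint(c,"jar_red")[:1])
to((483.5,313.5,75,1.704))
im=cv2.imread("pics/side5.png")[130:260,190:350];cv2.imwrite("pics/s5c.png",cv2.resize(im,None,fx=4,fy=4))
E
```

```text
clock: 26.15
ee_pos: [484.4, 313.6, 81.5]
orientation: [-0.065, 0.998, -0.0, -0.0]
wrist_force: [0.4, -0.3, -2.1]
grip_width: 52.4
grip_force: 44.0
[{'location': [671.5, -378.8, 0.4], 'confidence': 0.71}] [{'location': [410.3, 304.1, 32.0], 'confidence': 0.73}]
now [485.  314.6  82.6] yaw 1.702 F [-0.1  0.1 -2.1] q6 -1.32 t 26.3
(483.5, 313.5, 75, 1.704) -> [ 0.17 -0.09  0.76] roll -0.002
```

View pics/s5c.png

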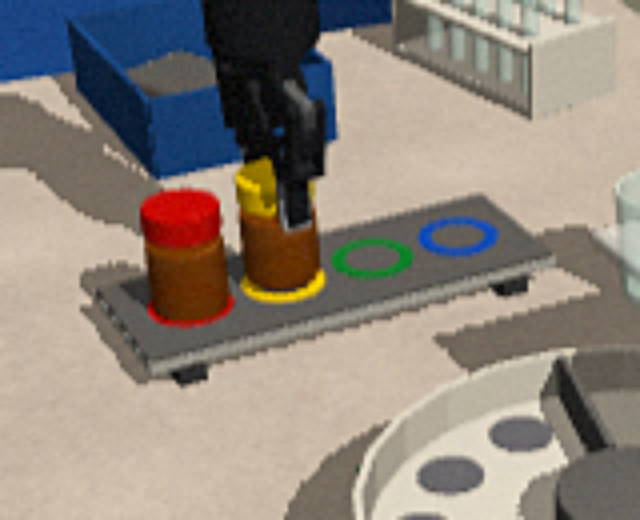

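Red stands centred on its ring, and yellow hovers a few mm above its own. I'll lower it to contact.

```bash
python3 -m jog '1 0.1 0 0.3 0;1 0.1 0 0.5 0;1 0.1 0 0.5 0'
python3 -m jog '1 0 0 0.15 0;1 0 0 0.15 0'
python3 -m jog '1 0 0 0.15 0;1 0 0 0.15 0'
```

```text
clock: 26.6
ee_pos: [482.8, 314.6, 76.3]
orientation: [-0.066, 0.998, -0.0, -0.0]
wrist_force: [-0.1, -0.8, -1.8]
grip_width: 52.9
grip_force: 44.0
clock: 26.8
ee_pos: [483.3, 314.7, 75.1]
orientation: [-0.066, 0.998, 0.0, 0.0]
wrist_force: [0.8, -0.0, 1.2]
grip_width: 52.9
grip_force: 44.4
clock: 27.0
ee_pos: [483.5, 314.8, 75.0]
orientation: [-0.066, 0.998, 0.0, 0.001]
wrist_force: [-1.3, -0.8, 9.9]
grip_width: 52.8
grip_force: 45.3
```

```bash
python3 -m jog '0 0 0 0 0;0 0 0 0 0;0 0 0 0 0;0 0 0 -5 0;0 0 0 -10 0;0 0 0 -14.5 0;0 0 0 -14.5 0;0 -3 -20 -14.5 0.13;0 -3 -20 -14.5 0.13;0 -3 -20 -14.5 0.13;0 -3 -20 -14.5 0.13;0 -3 -20 -14.5 0.13'
python3 -m jog '0 -1 -20 0 0;0 -1 -20 0 0;0 -1 -20 0 0;0 -1 -20 0 0;0 -1 -20 0 0'
python3 - <<'E'
from h import *
for c in ("top","side"):
  cv2.imwrite(f"pics/{c}6.png",arm.get_image(c)[:,:,::-1])
  for t in ("handle","jar_yellow","jar_red","jar_green","jar_blue","switch_tip"): print(t,[( [round(v) for v in d["location"]],round(d["confidence"],2)) for d in arm.pinpoint(c,t)][:2])
to((542,-194,231,1.571),(542,-194,96,1.571))
E
```

```text
clock: 28.2
ee_pos: [541.0, 114.9, 217.6]
orientation: [0.002, 1.0, -0.001, 0.0]
wrist_force: [0.3, 1.0, 0.0]
grip_width: 85.4
grip_force: 0.0
clock: 28.7
ee_pos: [550.5, -85.2, 217.7]
orientation: [0.002, 1.0, -0.001, 0.001]
wrist_force: [0.6, 0.4, 1.1]
grip_width: 85.2
grip_force: 0.0
handle [([541, -195, 131], 0.89)]
jar_yellow [([485, 318, 35], 0.55), ([296, -206, -1], 0.29)]
jar_red []
jar_green []
jar_blue []
switch_tip [([232, -462, 111], 0.87), ([500, -378, 118], 0.75)]
handle [([539, -192, 129], 0.82), ([457, -380, -2], 0.45)]
jar_yellow [([482, 316, 30], 0.9), ([540, -196, 126], 0.6)]
jar_red [([671, -380, -2], 0.75), ([410, 304, 32], 0.67)]
jar_green []
jar_blue []
switch_tip [([502, -383, 113], 0.79), ([239, -460, 115], 0.61)]
now [549.6 -79.4 218.4] yaw 1.574 F [ 0.4 -0.1  0.4] q6 -1.92 t 29.4
(542, -194, 231, 1.571) -> [  0.79 -11.46  -1.26] roll 0.003
(542, -194, 96, 1.571) -> [  0.79 -11.46  12.24] roll 0.003
```

View pics/side6.png

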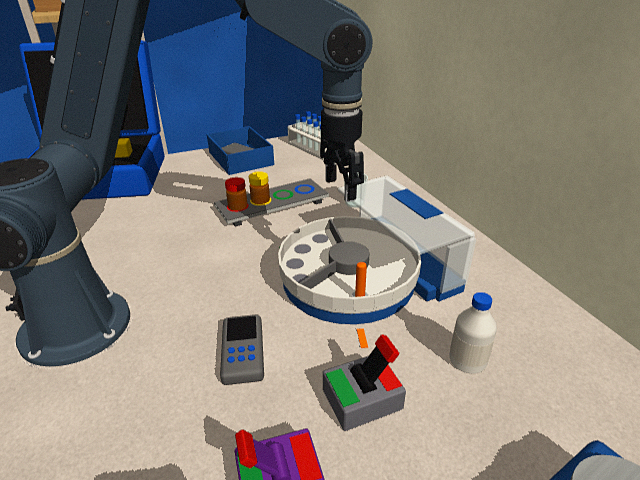

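Both jars stand on their rings, the lever is over red, and the turntable's handle points at the orange stripe. Now I grip the handle again to turn it home.

```bash
python3 -m jog '0 0.8 -11.4 -1 0;0 0.8 -11.4 -1 0;0 0.8 -11.4 -1 0;0 0.8 -11.4 -1 0;0 0.8 -11.4 -1 0;0 0.8 -11.4 -1 0'
python3 -c "
from h import *
to((541,-194,96,1.571))"
```

```text
clock: 30.0
ee_pos: [541.4, -191.9, 228.0]
orientation: [-0.002, 1.0, 0.001, -0.001]
wrist_force: [0.1, 0.1, -0.4]
grip_width: 85.1
grip_force: 0.0
now [ 541.4 -191.9  228. ] yaw 1.574 F [ 0.1  0.1 -0.4] q6 -2.11 t 30.0
(541, -194, 96, 1.571) -> [ 0.03 -0.23 13.2 ] roll 0.003
```

```bash
python3 -m jog '0 0 -0.1 13.2 0;0 0 -0.1 13.2 0;0 0 -0.1 13.2 0;0 0 -0.1 13.2 0;1 0 -0.1 13.2 0;1 0 -0.1 13.2 0;1 0 -0.1 13.2 0;1 0 -0.1 13.2 0;1 0 -0.1 13.2 0;1 0 -0.1 13.2 0' 30
python3 - <<'E'
from h import *
p,M,s=st()
A=np.array([572,-78.]);a0=np.deg2rad(254.5);print(p.round(1))
for k in [*np.arange(0,136,4.5),136]:
    d=120*np.array([np.cos(a0-np.deg2rad(k))-np.cos(a0),np.sin(a0-np.deg2rad(k))-np.sin(a0)])
    v=M.T@np.array([d[0],d[1],0])/10
    print(k,v[:2].round(1),end=" ")
E
```

```text
clock: 31.0
ee_pos: [542.6, -193.6, 98.0]
orientation: [-0.0, 1.0, 0.001, 0.001]
wrist_force: [0.8, 4.4, 6.0]
grip_width: 19.0
grip_force: 29.9
[ 542.6 -193.6   98. ]
0.0 [0. 0.] 4.5 [0.9 0.3] 9.0 [1.8 0.6] 13.5 [2.6 1.1] 18.0 [3.4 1.6] 22.5 [4.2 2.1] 27.0 [4.9 2.7] 31.5 [5.6 3.4] 36.0 [6.2 4.1] 40.5 [6.7 4.9] 45.0 [7.2 5.7] 49.5 [7.7 6.5] 54.0 [8.  7.4] 58.5 [8.3 8.3] 63.0 [8.5 9.2] 67.5 [ 8.7 10.1] 72.0 [ 8.8 11. ] 76.5 [ 8.8 12. ] 81.0 [ 8.7 12.9] 85.5 [ 8.6 13.9] 90.0 [ 8.3 14.8] 94.5 [ 8.1 15.7] 99.0 [ 7.7 16.5] 103.5 [ 7.3 17.4] 108.0 [ 6.8 18.2] 112.5 [ 6.2 19. ] 117.0 [ 5.6 19.7] 121.5 [ 5.  20.3] 126.0 [ 4.2 21. ] 130.5 [ 3.5 21.5] 135.0 [ 2.7 22. ] 136 [ 2.5 22.1]
```

```bash
python3 -m jog '1 0.9 0.3 0 0;1 1.8 0.6 0 0;1 2.6 1.1 0 0;1 3.4 1.6 0 0;1 4.2 2.1 0 0;1 4.9 2.7 0 0;1 5.6 3.4 0 0;1 6.2 4.1 0 0;1 6.7 4.9 0 0;1 7.2 5.7 0 0;1 7.7 6.5 0 0;1 8 7.4 0 0'
python3 -m jog '1 0.3 0.9 0 0;1 0.5 1.8 0 0;1 0.7 2.7 0 0;1 0.8 3.6 0 0;1 0.8 4.6 0 0;1 0.7 5.5 0 0;1 0.6 6.5 0 0;1 0.3 7.4 0 0;1 0.1 8.3 0 0;1 -0.3 9.1 0 0;1 -0.7 10 0 0;1 -1.2 10.8 0 0'
python3 -m jog '1 -0.6 0.8 0 0;1 -1.2 1.5 0 0;1 -1.8 2.1 0 0;1 -2.6 2.8 0 0;1 -3.3 3.3 0 0;1 -4.1 3.8 0 0;1 -4.2 3.9 0 0;1 -4.2 3.9 0 0'
python3 -c "
from h import *
to((516.5,27,96,1.571))
arm.get_image('side'); print(arm.pinpoint('side','handle'))"
```

```text
clock: 32.2
ee_pos: [457.0, -123.0, 97.5]
orientation: [-0.002, 1.0, -0.001, -0.004]
wrist_force: [-16.8, -13.5, 13.3]
grip_width: 19.4
grip_force: 32.4
clock: 33.4
ee_pos: [471.5, -12.9, 97.0]
orientation: [-0.001, 1.0, -0.0, -0.002]
wrist_force: [-3.1, -6.2, 1.5]
grip_width: 19.2
grip_force: 31.5
clock: 34.2
ee_pos: [515.6, 26.0, 96.9]
orientation: [-0.001, 1.0, -0.0, 0.0]
wrist_force: [-1.5, -1.5, 5.1]
grip_width: 18.9
grip_force: 31.9
now [515.6  26.   96.9] yaw 1.572 F [-1.5 -1.5  5.1] q6 -1.74 t 34.2
(516.5, 27, 96, 1.571) -> [-0.09  0.1   0.09] roll 0.001
[{'location': [511.5, 25.0, 128.0], 'confidence': 0.68}]
```

```bash
python3 -m jog '1 -0.1 0.1 0 0;1 -0.1 0.1 0 0;1 -0.1 0.1 0 0;0 -0.1 0.1 0 0;0 -0.1 0.1 0 0;0 -0.1 0.1 0 0;0 -0.1 0.1 0 0;0 -0.1 0.1 -5 0;0 -0.1 0.1 -9 0;0 -0.1 0.1 -13 0;0 -0.1 0.1 -13 0'
python3 -m jog '1 0 -20 0 0;1 0 -20 0 0;1 0 -20 0 0;1 0 -20 0 0;1 0 -20 0 0;1 0 -20 0 0'
python3 - <<'E'
from h import *
for c in ("top","side"):
  cv2.imwrite(f"pics/{c}7.png",arm.get_image(c)[:,:,::-1])
  for t in ("handle","jar_yellow","jar_red"): print(t,[( [round(v) for v in d["location"]],round(d["confidence"],2)) for d in arm.pinpoint(c,t)][:2])
to((535,-384,225,1.571),(535,-384,100,1.571))
E
```

```text
clock: 35.4
ee_pos: [520.2, 26.9, 231.5]
orientation: [-0.001, 1.0, -0.001, 0.006]
wrist_force: [0.4, 0.0, -0.3]
grip_width: 85.1
grip_force: 0.0
clock: 36.0
ee_pos: [516.1, -173.6, 225.3]
orientation: [0.0, 1.0, 0.001, -0.001]
wrist_force: [-0.1, 0.9, 0.0]
grip_width: 0.0
grip_force: 0.0
handle [([511, 23, 130], 0.83)]
jar_yellow []
jar_red []
handle [([510, 24, 127], 0.65)]
jar_yellow [([482, 315, 30], 0.72)]
jar_red [([411, 302, 30], 0.64), ([511, 23, 126], 0.26)]
now [ 516.9 -171.7  226.4] yaw 1.575 F [0.3 0.3 0.3] q6 -2.1 t 36.4
(535, -384, 225, 1.571) -> [ -1.73 -21.24   0.14] roll 0.004
(535, -384, 100, 1.571) -> [ -1.73 -21.24  12.64] roll 0.004
```

View pics/top7.png

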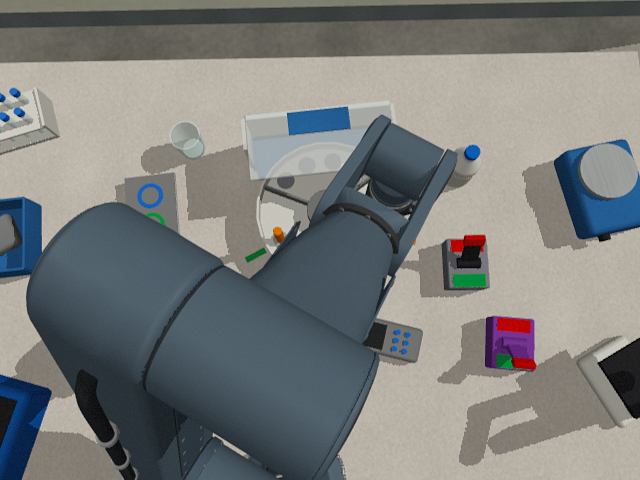

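```bash
python3 - <<'E'
from h import *
for f in ("top0","top7"):
    h=cv2.cvtColor(cv2.imread(f"pics/{f}.png"),cv2.COLOR_BGR2HSV)[215:250,265:295].astype(int)
    m=(h[...,0]>=6)&(h[...,0]<=18)&(h[...,1]>170); p=np.argwhere(m)[:,::-1]+[265,215]
    print(f,len(p),p.mean(0).round(2),p.min(0))
for f in ("side0","side7"):
    h=cv2.cvtColor(cv2.imread(f"pics/{f}.png"),cv2.COLOR_BGR2HSV)[205:252,290:325].astype(int)
    m=(h[...,0]>=6)&(h[...,0]<=18)&(h[...,1]>170); p=np.argwhere(m)[:,::-1]+[290,205]
    print(f,len(p),p.mean(0).round(2),p.min(0))
E
```

```text
top0 124 [277.52 232.6 ] [272 225]
top7 111 [278.33 234.04] [273 227]
side0 265 [307.25 227.62] [303 212]
side7 258 [306.21 228.55] [302 213]
```

The handle is within about 4 mm (0.03 rad) of its home position, which is inside tolerance. Next I switch the isolator on.

```bash
python3 -m jog '1 -1.8 -21.2 0 0;1 -1.8 -21.2 0 0;1 -1.8 -21.2 0 0;1 -1.8 -21.2 0 0;1 -1.8 -21.2 0 0;1 -1.8 -21.2 0 0;1 -1.8 -21.2 0 0'
python3 -c "
from h import *
to((535,-384,100,1.571))"
```

```text
clock: 37.1
ee_pos: [535.0, -383.0, 225.8]
orientation: [-0.001, 1.0, 0.001, -0.001]
wrist_force: [-0.0, -0.5, 0.1]
grip_width: -0.0
grip_force: 0.0
now [ 535.  -383.   225.8] yaw 1.574 F [-0.  -0.5  0.1] q6 -2.36 t 37.1
(535, -384, 100, 1.571) -> [-0.02 -0.12 12.58] roll 0.003
```

```bash
python3 -m jog '1 0 0 12.6 0;1 0 0 12.6 0;1 0 0 12.6 0;1 0 0 12.6 0;1 2.5 0 12.6 0;1 4.5 0 12.6 0;1 6 0 12.6 0;1 7.5 0 12.6 0;1 8.5 0 12.6 0;1 9.1 0 12.6 0;1 9.1 0 12.6 0'
python3 -m jog '1 0.3 0 0 0;1 0.3 0 0 0'
python3 -m jog '1 0.3 0 0 0;1 0.3 0 0 0'
```

```text
clock: 38.2
ee_pos: [444.2, -384.8, 101.3]
orientation: [-0.001, 1.0, -0.0, 0.0]
wrist_force: [0.4, 0.4, -0.4]
grip_width: 0.0
grip_force: 0.0
clock: 38.4
ee_pos: [441.5, -385.0, 100.4]
orientation: [-0.001, 1.0, -0.0, 0.0]
wrist_force: [0.5, 0.4, 0.6]
grip_width: -0.1
grip_force: 0.2
clock: 38.6
ee_pos: [438.1, -385.0, 100.2]
orientation: [-0.001, 1.0, 0.0, -0.0]
wrist_force: [-0.6, -0.8, -0.6]
grip_width: 0.2
grip_force: 0.1
```

```bash
python3 -m jog '1 0.3 0 0 0;1 0.3 0 0 0'; python3 -m jog '1 0.3 0 0 0;1 0.3 0 0 0'
```

```text
clock: 38.8
ee_pos: [436.4, -385.3, 100.6]
orientation: [-0.001, 1.0, -0.0, 0.001]
wrist_force: [3.5, 0.0, 0.2]
grip_width: 0.1
grip_force: 1.8
clock: 39.0
ee_pos: [435.7, -385.8, 101.2]
orientation: [-0.0, 1.0, -0.001, 0.004]
wrist_force: [10.5, 2.1, 0.1]
grip_width: 0.0
grip_force: 4.1
```

The stop is felt at x about 436. I'll back off, rise, move clear and check.

```bash
python3 -m jog '1 -2 0 0 0;1 -2 0 0 0;1 -2 0 -5 0;1 -2 0 -10 0;1 -2 0 -14 0;1 -2 0 -14 0;1 -10 0 -18 0;1 -10 0 -18 0;1 -10 0 -18 0'
python3 - <<'E'
from h import *
for c in ("top","side"):
  cv2.imwrite(f"pics/{c}8.png",arm.get_image(c)[:,:,::-1])
  for t in ("handle","jar_yellow","jar_red","switch_tip","meter","reagent","beaker"): print(t,[( [round(v) for v in d["location"]],round(d["confidence"],2)) for d in arm.pinpoint(c,t)][:2])
E
```

```text
clock: 39.9
ee_pos: [535.7, -385.5, 281.9]
orientation: [-0.002, 1.0, -0.002, 0.002]
wrist_force: [0.4, 0.2, 0.8]
grip_width: -0.3
grip_force: 0.0
handle []
jar_yellow [([487, 319, 31], 0.6)]
jar_red [([413, 306, 32], 0.82)]
switch_tip [([233, -459, 116], 0.67)]
meter [([519, 315, 1], 0.74), ([480, 314, 26], 0.35)]
reagent [([674, -376, 4], 0.79)]
beaker [([747, 245, -1], 0.76)]
handle [([515, 22, 128], 0.87)]
jar_yellow [([481, 314, 31], 0.89)]
jar_red [([414, 306, 32], 0.69)]
switch_tip [([237, -462, 115], 0.92), ([412, -381, 114], 0.88)]
meter [([293, -202, -2], 0.64)]
reagent [([674, -382, -1], 0.74)]
beaker [([747, 242, 0], 0.82), ([572, -81, 1], 0.63)]
```

View pics/side8.png

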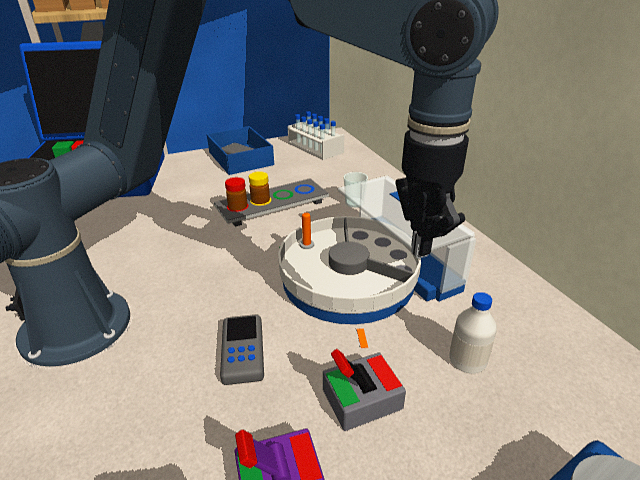

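The lever is back on (tip at 340,362), the handle is home (306,228), both jars (235,193 and 259,188) stand on their rings, the bystanders haven't moved, and the robot is clear. Handing in.

```bash
python3 -c "
from h import *
for c,u,z in (('red',(145,285),108),('yellow',(143,252),108)): print(blob('top','pics/top8.png',c,u,z,22))
print(arm.sign_off())"
```

```text
(618, 18.5, array([407.5, 292.8]))
(671, 18.7, array([474.4, 302.1]))
the job is handed in; nothing more can be done
None
```

The job is handed in: both jars present, red and yellow, stand on their rings, the turntable is home to within about 0.03 rad, the isolator is on, and the bystanders look unmoved; the sign-off returned no verdict, and one last lid-position check printed with it read about 15 mm off, which I put down to it picking up visible ring and not just the lid.

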